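# Hook down the biscuit warmer's drop door

### The job

The biscuit warmer on legs is hot: take the hook pole by its wooden handle, put its hook down into the ring on the warmer's front door, and swing the door down until it is fully open at its stop, using nothing but the pole on the warmer. Then unhook the pole and lay it down gently on the worktable, clear of the warmer; let go of it only when it is down.

Things in the scene. Friction and masses are not known exactly. Their poses are not given: they have to be found in the camera images.
- hook_pole: Loose hook pole, 0.15 kg, on the table, hook down. Wooden handle 24 x 24 mm, 110 mm long, between two dark guard plates (50 mm wide, 16 mm above to 40 mm below the axis; it stands on them), then a 10 mm steel rod ending in an 8 mm pin bent down. Origin: on the axis mid-handle, 40 mm above the table. x to the hook, z up. Grasp at the origin across y.
- hook (a point): Middle of the hook's pin, 140 mm along +x and 20 mm below the pole's origin. The pin is 8 mm thick and reaches 18 mm below this point; the rod's underside is 15 mm above it. Axes as the pole's.
- ring (a point): Centre of the steel ring at the front of the door's top edge: opening 40 mm, wire 6 mm. Door shut: ring level, centre 248 mm above the table, 43 mm in front of the warmer's front face, 30 mm in front of the door's, 36 mm in front of and 118 mm above the hinge line. Moves with the door. Axes are the door's: z away from the hinge (up when shut), -x out of its front.
- warmer_door (a joint): Angle of the drop door: 0 shut, grows as its top swings out (to the warmer's -x) and down, stop at 1.0 rad. The bottom hinge is stiff (0.35 N m of friction): the door stays where it is left; about 3 to 5 N at the ring moves it. Starts shut or up to 0.12 rad ajar.
- warmer: Fixed steel cabinet on four legs with its door: 220 mm wide, 130 deep, from 100 to 290 mm above the table. Origin: on the table under the middle of the front face; x points into it, the door looks to -x. Door 196 mm wide, 125 high, 12 thick; its hinge line runs along y, 130 mm above the table and 7 mm in front of the origin.

How it is judged:
On the way, in this order (a step that is already met when the one before it is completed fails the run):
1. the hook's pin is down inside the ring while the door is still up (distance between hook and ring below 0.029 m and z of hook in the frame of ring below 0.013 m and value of joint warmer_door below 0.4 rad), for 0.1 s.
2. the door is swung down to its stop with the hook still at the ring (value of joint warmer_door above 0.85 rad and distance between hook and ring below 0.045 m), for 0.1 s.
3. the pole is lowered onto the table in the gripper (height (world z) of hook_pole below 0.065 m and contact force between the fingers and hook_pole above 0.5 N), for 0.05 s.
At the end, for the whole second after the job is handed in: The door stands open by more than 0.85 rad (stop at 1.0), and the pole lies at rest on the table (its origin less than 60 mm above it), not touching the warmer (value of joint warmer_door above 0.85 rad and height (world z) of hook_pole between 0 and 0.06 m and linear speed of hook_pole below 0.02 m/s and contact force between hook_pole and warmer below 0.1 N).
It fails at once if the gripper or the arm touches the warmer or its door (contact force between any of the fingers, the arm and warmer above 2 N).
It also fails if it takes over 64 s, if anything falls off the work surface, if the arm or the gripper's body presses on something with over 40 N, if the wrist force passes 120 N, or if a joint passes its speed limit or range.

### The arm

A 7-joint arm with a two-finger parallel gripper is mounted at the origin on a cart in front of the work surface, level with it; the furniture and walls round the work are solid. World frame = base frame: x ahead of the robot, y to its left, z up, the work surface at z = 0. Lengths are in m, angles in rad, forces in N, time in s.
With the tool pointing down it reaches from about 0.425 to 0.975 m from the base axis. Payload 16.7 kg.
Tool frame: the origin (TCP) lies between the finger pads; the fingertips stand 8 mm ahead of it and the grasp point (between the pads) lies 11 mm behind it; z points along the fingers, y is the line along which they close (so a half turn about z gives the same grasp; the last joint's range is limited). The gripper opens to 85 mm and grips with 20 to 120 N. Pads are 22 mm wide; open, the fingers measure 114 mm over their backs; the gripper's body (76 mm by 85 mm) begins 54 mm behind the grasp point. The pads swing forward as they close: fully open they stand 13 mm farther back than shut.
Start: joints at [-0.149, 0.426, 0.074, 1.606, -0.034, 1.111, -0.067], TCP at [0.675, -0, 0.239] pointing down, gripper open.
Joint ranges: [-2.85, 2.85], [-0.5, 2.14], [-1.23, 1.37], [0.21, 2.46], [-1.02, 4.16], [0.16, 2.05], [-2.73, 2.73]. Speed limits (rad/s): [1.89, 1.89, 2.39, 2.39, 3.01, 3.01, 3.01].

### API

Orientations are given as a rotation vector (axis times angle).
In Python, from station import r gives the robot as it stands.
- The arm moves only by the tool drive_tool, never from a script. Its argument "steps" is a list of rows, each an object of numbers: "dx", "dy", "dz": the shift along the world's x, y, z normalised to -1 to 1, where 1 is 0.1 m; "yaw": the turn about the world's z normalised to -1 to 1, where 1 is 60 degrees; "grip": the opening, from -1 (shut) to 1 (fully open). In form: [{"dx": .., "dy": .., "dz": .., "yaw": .., "grip": ..}, ...]. A call has 1 to 5 rows; each row shifts and turns the commanded pose from where the row before left it; what a row does not reach is not made up. A row lasts 1/12 s, in which the tool goes at most 41.7 mm and 7.16 degrees, less where a joint would pass 70% of its speed; a pose out of reach is approached as far as the arm can. A call with a number of a shift or a turn outside -1 to 1 is refused whole. A call with a gripper value outside its range is refused whole. The fingers move at their own pace and stop on an object; the grip force is fixed at half the most. Time passes only in rows, so rows that do not move let the fingers close. It gives the time, the measured TCP pose, the force, the opening and the grip force at its end, in the units of the state.
- r.read_state(): the state, without advancing time (a new reading comes with each control period).
- r.read_camera(name): name is "scene" or "side" or "wrist"; returns the picture (420x560x3 uint8, red, green, blue); there is no depth.
- r.get_calibration(name): a dict with "fx", "fy", "cx", "cy" (pixels), "pose" (4x4, takes a point from camera to world coordinates). Camera axes: x right, y down, z forward; pixel columns grow to the right and rows downward; lengths in m; the calibration is good to about 2 mm. A picture is of the moment at which its call begins: read the wrist's pose just before it. get_calibration takes no time and is no camera call; for the wrist camera it gives the pose at the moment of the call.
- r.finish_job(): hands the job in; it is judged then, once.
The state is a dict: "time": time; "qpos": joint angles; "joint_velocities": joint speeds; "joint_torque": joint torques, N m; "eef_pos": TCP position; "tcp_rot": TCP orientation; "force": force on the tool from outside, world axes, zero at the start; "ft_torque": the same for the moment, N m; "opening": opening from 0.0 (shut) to 1.0 (fully open); "finger_force": force on a finger pad.
Only numpy, scipy, OpenCV 4.12 (cv2) and the standard library are available. Lean on these libraries where they do the work, as an engineer would, in place of code of your own. Each camera call takes 0.05 s, during which the arm holds its last target. There are 200 camera calls.

## Working session

There is one attempt and no reset: what is moved stays moved. The work goes in short steps, Python scripts to look and compute and a tool call to move; the robot and the scene stay as the last step left them, time stands still between calls to the robot, and variables do not carry over. Pictures are saved under pics/ and viewed, at most 10 in all, crops included, and the job is handed in when it is done.

Besides the shell and the picture viewer there is one more tool, called after "Request:" as name([rows], argument=value, ...), one row to a line, values as JSON. drive_tool: Moves the arm, as the interface text tells. Scaled input: -1 to 1 covers 0.1 m each way for a shift and 60 degrees each way for a turn. Its arguments: {"type":"object","properties":{"steps":{"type":"array","items":{"type":"object","properties":{"dx":{"type":"number"},"dy":{"type":"number"},"dz":{"type":"number"},"yaw":{"type":"number"},"grip":{"type":"number"}}}}},"required":["steps"]}

```bash
mkdir -p pics
python3 - <<'E'
from station import r
import cv2
for n in ["scene","side","wrist"]:
    c=r.get_calibration(n); im=r.read_camera(n)
    cv2.imwrite(f"pics/{n}0.png",im[:,:,::-1]); print(n,c)
print(r.read_state())
a=[cv2.imread(f"pics/{n}0.png") for n in ["scene","side","wrist"]]
E
```

```text
scene {'fx': 521.2573006174302, 'fy': 521.2573006174302, 'cx': 282.25952067223466, 'cy': 203.6023687029519, 'pose': array([[-0.90862807, -0.32838379,  0.25799054,  0.3122977 ],
       [-0.41752063,  0.72686483, -0.54529262,  0.5550501 ],
       [-0.00845899, -0.60318456, -0.79755679,  0.98344981],
       [ 0.        ,  0.        ,  0.        ,  1.        ]])}
side {'fx': 490.009657959539, 'fy': 490.009657959539, 'cx': 271.64665011510095, 'cy': 206.51862980694966, 'pose': array([[ 0.9746343 , -0.11021174,  0.1947854 ,  0.38407065],
       [-0.2234963 , -0.4337172 ,  0.87289105, -0.9795526 ],
       [-0.01172106, -0.89428338, -0.44734758,  0.67454762],
       [ 0.        ,  0.        ,  0.        ,  1.        ]])}
wrist {'fx': 297.4136689260372, 'fy': 297.4136689260372, 'cx': 276.3138810594795, 'cy': 204.0214748501156, 'pose': array([[ 9.99999094e-01,  3.70245040e-04, -1.29401954e-03,
         6.75315778e-01],
       [-4.85822639e-05, -9.50865156e-01, -3.09605316e-01,
         8.01444767e-02],
       [-1.34506792e-03,  3.09605099e-01, -9.50864277e-01,
         3.72396082e-01],
       [ 0.00000000e+00,  0.00000000e+00,  0.00000000e+00,
         1.00000000e+00]])}
{'time': 0.15, 'qpos': array([-0.14951954,  0.42659136,  0.07387431,  1.60644246, -0.03411471,
        1.11077838, -0.06710977]), 'joint_velocities': array([ 0.00185978,  0.00017975,  0.0007486 , -0.00393306, -0.00039084,
       -0.00172815,  0.00141162]), 'joint_torque': array([ 3.53649346e-03, -9.50319314e+01,  3.76378521e+00, -4.63760948e+01,
        1.94719800e-02,  7.75260734e-03, -7.80283835e-05]), 'eef_pos': array([ 6.74706304e-01, -1.44276762e-05,  2.38777718e-01]), 'tcp_rot': array([-2.22103970e+00, -2.22094037e+00,  1.12607074e-03]), 'force': array([ 0.26512641, -0.27084854, -0.09710774]), 'ft_torque': array([-0.00274037, -0.07312051,  0.00304767]), 'finger_force': 0.0, 'opening': 0.9994825734375727}
```

View pics/scene0.png

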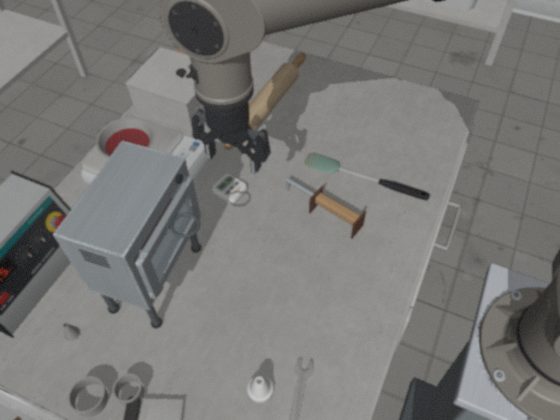

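View pics/side0.png

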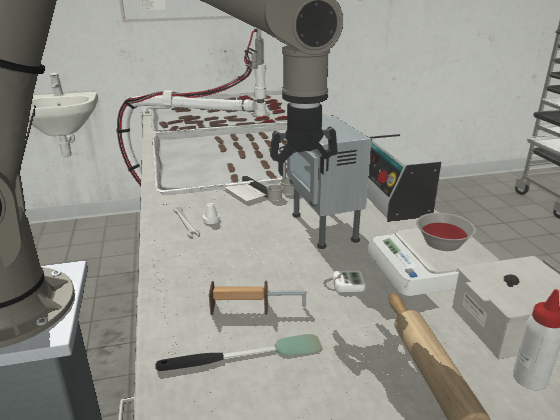

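The scene image shows the warmer at about (130,220), its door facing right, with the ring near (183,220). The pole is at about (325,205), with its hook tip near (290,185). The side image shows the pole at (240,293), with its pin near (304,300). I'll enlarge both.

Run:
```python
import cv2,numpy as np
s=cv2.imread("pics/scene0.png"); d=cv2.imread("pics/side0.png")
R=lambda i,x,y,w,h,k: cv2.resize(i[y:y+h,x:x+w],None,fx=k,fy=k,interpolation=cv2.INTER_CUBIC)
o=np.zeros((600,800,3),np.uint8)
o[:,:400]=R(s,110,140,100,150,4)
o[:320,400:]=R(s,280,165,100,80,4)
o[320:,400:]=R(d,205,260,100,70,4)
cv2.imwrite("pics/c1.png",o)
cv2.imwrite("pics/c2.png",R(d,260,100,120,150,4))
```

```text
(no output)
```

View pics/c1.png

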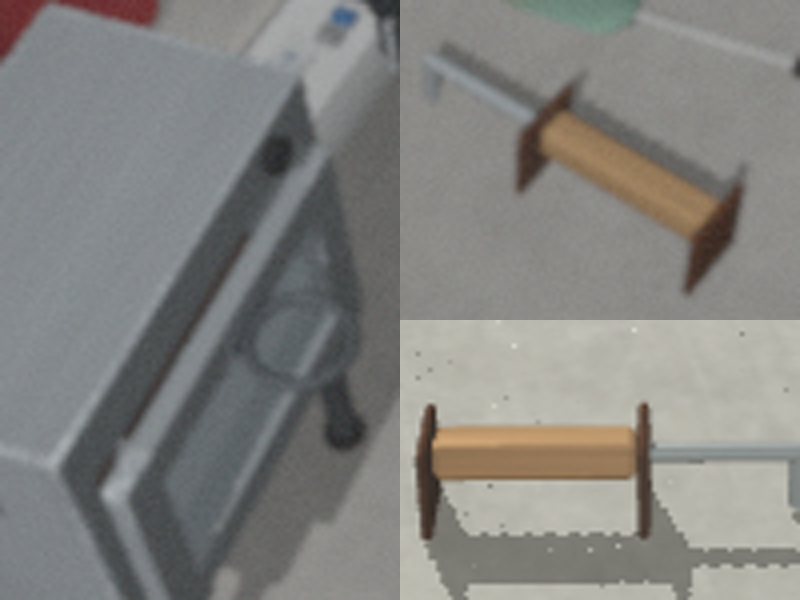

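View pics/wrist0.png

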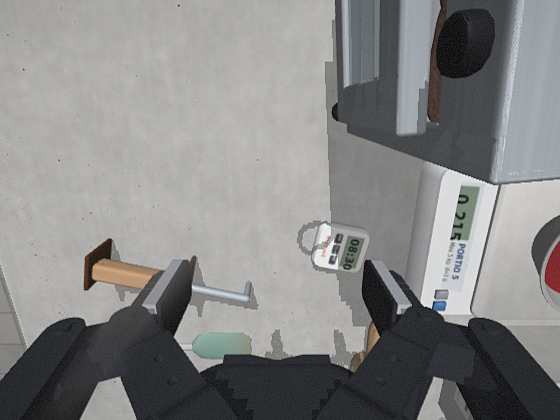

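```bash
cat > h.py <<'E'
from station import r
import numpy as np
def ray(n,u,v,z,c=None):
    c=c or r.get_calibration(n); P=c["pose"]
    d=P[:3,:3]@[(u-c["cx"])/c["fx"],(v-c["cy"])/c["fy"],1]
    return (P[:3,3]+d*(z-P[2,3])/d[2])
def proj(n,p,c=None):
    c=c or r.get_calibration(n); P=c["pose"]; q=P[:3,:3].T@(np.array(p)-P[:3,3])
    return np.array([c["cx"]+c["fx"]*q[0]/q[2],c["cy"]+c["fy"]*q[1]/q[2]])
E
python3 - <<'E'
from h import *
np.set_printoptions(precision=4,suppress=True)
print("FL",ray("scene",123.4,256.6,.29));print("FR",ray("scene",184.6,159.1,.29));print("BR",ray("scene",122.6,142.1,.29))
print("ring",ray("scene",184.6,224.1,.248))
print("pole sc",ray("scene",337.1,207.9,.04),"side",ray("side",237.9,292.9,.04))
print("rodend sc",ray("scene",287.1,179.6,.04),"side",ray("side",304,292.5,.04),"wr",ray("wrist",249,296,.04))
print("handle start sc",ray("scene",280+155/4-.4,165+131/4-.4,.04), ray("scene",280+306/4-.4,165+215/4-.4,.04))
E
```

```text
FL [0.7184 0.2764 0.29  ]
FR [0.7373 0.0622 0.29  ]
BR [0.8632 0.073  0.29  ]
ring [0.6849 0.1616 0.248 ]
pole sc [ 0.4998 -0.1298  0.04  ] side [ 0.4977 -0.1269  0.04  ]
rodend sc [ 0.6367 -0.159   0.04  ] side [ 0.6356 -0.1594  0.04  ] wr [ 0.6392 -0.1546  0.04  ]
handle start sc [ 0.5497 -0.1403  0.04  ] [ 0.4511 -0.1202  0.04  ]
```

View pics/c2.png

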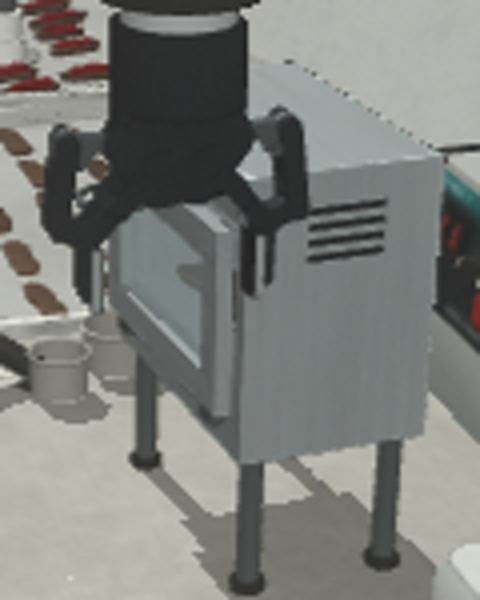

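The pole's origin is near (0.499,-0.128), with yaw about -12.6°. The warmer's yaw is about 5° and its ring is near (0.685,0.165,0.248). In the side crop the door looks shut, at (180,300). I'm moving above the handle.

Request:
drive_tool([
  {"dx": -0.16, "dy": -0.116, "dz": -0.1, "yaw": 0.117, "grip": 1},
  {"dx": -0.16, "dy": -0.116, "dz": -0.1, "yaw": 0.117, "grip": 1},
  {"dx": -0.16, "dy": -0.116, "dz": -0.1, "yaw": 0.117, "grip": 1},
  {"dx": -0.16, "dy": -0.116, "dz": -0.1, "yaw": 0.117, "grip": 1},
  {"dx": -0.16, "dy": -0.116, "dz": -0.1, "yaw": 0.117, "grip": 1},
])

```text
time: 0.57
eef_pos: [0.594, -0.0585, 0.1886]
tcp_rot: [-1.439, -2.792, 0.0]
force: [2.2, -0.2, -0.4]
opening: 0.998
finger_force: 0.0
```

Request:
drive_tool([
  {"dx": -0.16, "dy": -0.116, "dz": -0.1, "yaw": 0.117, "grip": 1},
  {"dx": -0.16, "dy": -0.116, "dz": -0.1, "yaw": 0.117, "grip": 1},
  {"dx": -0.16, "dy": -0.116, "dz": -0.1, "yaw": 0.117, "grip": 1},
  {"dx": -0.16, "dy": -0.116, "dz": -0.1, "yaw": 0.117, "grip": 1},
  {"dx": -0.16, "dy": -0.116, "dz": -0.1, "yaw": 0.117, "grip": 1},
])

```text
time: 0.98
eef_pos: [0.514, -0.1165, 0.1388]
tcp_rot: [-0.531, -3.096, 0.0]
force: [0.6, -1.0, -0.2]
opening: 1.002
finger_force: 0.0
```

Request:
drive_tool([
  {"dx": -0.16, "dy": -0.116, "dz": -0.1, "yaw": 0.117, "grip": 1},
  {"grip": 1},
  {"grip": 1},
  {"grip": 1},
])

```text
invalid input at $.steps[1]: expected keys dx, dy, dz, yaw, grip
```

Run:
```python
from h import *
import cv2
from scipy.spatial.transform import Rotation as R
s=r.read_state(); print(s["eef_pos"],R.from_rotvec(s["tcp_rot"]).as_matrix().round(3),s["time"])
w=r.read_camera("wrist")[:,:,::-1]; sc=r.read_camera("scene")[:,:,::-1]
o=np.zeros((420,800,3),np.uint8); o[:,:560]=w; o[:300,560:]=cv2.resize(sc[150:250,110:190],None,fx=3,fy=3)
cv2.imwrite("pics/w1.png",o)
for p in [(.499,-.128,.04),(.499+.137,-.128-.031,.04)]: print(proj("wrist",p))
```

```text
[ 0.51401796 -0.116489    0.13879417] [[-0.943  0.333 -0.   ]
 [ 0.333  0.943 -0.   ]
 [ 0.    -0.    -1.   ]] 0.9833
[258.71156844 198.81920287]
[278.97097577 338.24629979]
```

View pics/w1.png

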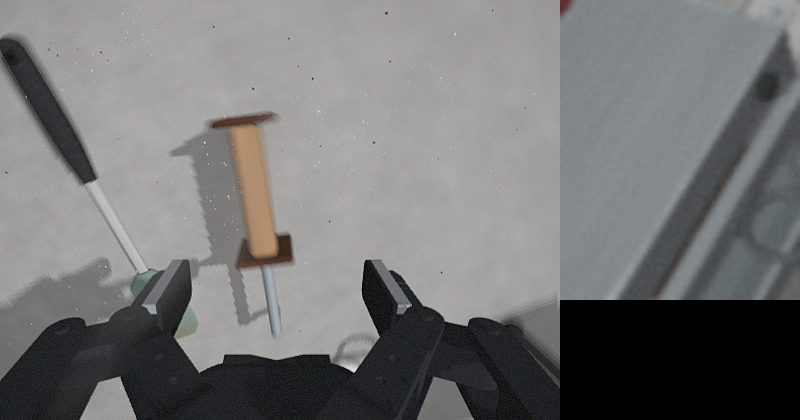

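The wrist view shows the handle from (245,125) to (265,255) and the rod end near (277,333). That matches the prediction to within 2–3 mm, so I'm descending and grasping.

Request:
drive_tool([
  {"dx": -0.16, "dy": -0.135, "dz": -0.1, "yaw": 0.12, "grip": 1},
  {"dx": 0, "dy": 0, "dz": -0.25, "yaw": 0, "grip": 1},
  {"dx": 0, "dy": 0, "dz": -0.25, "yaw": 0, "grip": 1},
  {"dx": 0, "dy": 0, "dz": -0.25, "yaw": 0, "grip": 1},
  {"dx": 0, "dy": 0, "dz": -0.25, "yaw": 0, "grip": 1},
])

```text
time: 1.5
eef_pos: [0.4996, -0.1293, 0.0286]
tcp_rot: [0.349, 3.121, 0.0]
force: [0.6, -0.4, -0.8]
opening: 1.0
finger_force: 0.0
```

Request:
drive_tool([
  {"dx": 0, "dy": 0, "dz": 0, "yaw": 0, "grip": 1},
  {"dx": 0, "dy": 0, "dz": 0, "yaw": 0, "grip": -1},
  {"dx": 0, "dy": 0, "dz": 0, "yaw": 0, "grip": -1},
  {"dx": 0, "dy": 0, "dz": 0, "yaw": 0, "grip": -1},
  {"dx": 0, "dy": 0, "dz": 0, "yaw": 0, "grip": -1},
])

```text
time: 1.92
eef_pos: [0.4999, -0.1297, 0.0307]
tcp_rot: [0.346, 3.12, -0.0]
force: [-0.4, -0.6, -1.2]
opening: 0.454
finger_force: 0.0
```

Request:
drive_tool([
  {"dx": 0, "dy": 0, "dz": 0, "yaw": 0, "grip": -1},
  {"dx": 0, "dy": 0, "dz": 0, "yaw": 0, "grip": -1},
  {"dx": 0, "dy": 0, "dz": 0, "yaw": 0, "grip": -1},
  {"dx": 0, "dy": 0, "dz": 0, "yaw": 0, "grip": -1},
  {"dx": 0, "dy": 0, "dz": 0, "yaw": 0, "grip": -1},
])

```text
time: 2.33
eef_pos: [0.4996, -0.1296, 0.0305]
tcp_rot: [0.346, 3.121, -0.0]
force: [-3.0, 0.5, 13.4]
opening: 0.268
finger_force: 58.4
```

Request:
drive_tool([
  {"dx": 0, "dy": 0, "dz": 0.2, "yaw": 0, "grip": -1},
  {"dx": 0, "dy": 0, "dz": 0.3, "yaw": 0, "grip": -1},
  {"dx": 0, "dy": 0, "dz": 0.3, "yaw": 0, "grip": -1},
  {"dx": 0, "dy": 0, "dz": 0.3, "yaw": 0, "grip": -1},
  {"dx": 0, "dy": 0, "dz": 0.3, "yaw": 0, "grip": -1},
])

```text
time: 2.75
eef_pos: [0.4986, -0.1295, 0.1712]
tcp_rot: [0.346, 3.122, -0.0]
force: [1.1, -0.5, -2.2]
opening: 0.269
finger_force: 59.5
```

Request:
drive_tool([
  {"dx": 0, "dy": 0.3, "dz": 0.3, "yaw": 0.06, "grip": -1},
  {"dx": 0, "dy": 0.3, "dz": 0.3, "yaw": 0.06, "grip": -1},
  {"dx": 0, "dy": 0.3, "dz": 0.3, "yaw": 0.06, "grip": -1},
  {"dx": 0, "dy": 0.3, "dz": 0.3, "yaw": 0.06, "grip": -1},
  {"dx": 0, "dy": 0.3, "dz": 0, "yaw": 0.055, "grip": -1},
])

```text
time: 3.17
eef_pos: [0.5006, 0.0199, 0.2932]
tcp_rot: [-0.142, 3.13, -0.001]
force: [1.8, 0.1, -1.4]
opening: 0.269
finger_force: 59.8
```

Request:
drive_tool([
  {"dx": 0, "dy": 0.3, "dz": 0, "yaw": 0, "grip": -1},
  {"dx": 0, "dy": 0.3, "dz": 0, "yaw": 0, "grip": -1},
  {"dx": 0, "dy": 0.3, "dz": 0, "yaw": 0, "grip": -1},
  {"dx": 0.1, "dy": 0.3, "dz": 0, "yaw": 0, "grip": -1},
  {"dx": 0.1, "dy": 0.12, "dz": 0, "yaw": 0, "grip": -1},
])

```text
time: 3.58
eef_pos: [0.5182, 0.1546, 0.2879]
tcp_rot: [-0.144, 3.137, 0.002]
force: [0.3, -0.4, -2.3]
opening: 0.269
finger_force: 59.8
```

Request:
drive_tool([
  {"dx": 0, "dy": 0, "dz": 0, "yaw": 0, "grip": -1},
  {"dx": 0, "dy": 0, "dz": 0, "yaw": 0, "grip": -1},
  {"dx": 0, "dy": 0, "dz": 0, "yaw": 0, "grip": -1},
  {"dx": 0, "dy": 0, "dz": 0, "yaw": 0, "grip": -1},
])

```text
time: 3.92
eef_pos: [0.5187, 0.1493, 0.2873]
tcp_rot: [0.137, -3.139, 0.001]
force: [-0.6, -0.0, -1.4]
opening: 0.276
finger_force: 59.8
```

```bash
cat > look.py <<'E'
from h import *
import cv2,sys
def look(name):
    s=r.read_state(); print(s["eef_pos"].round(4),s["tcp_rot"].round(3),s["time"],s["force"].round(1),s["finger_force"])
    c=r.get_calibration("wrist"); w=r.read_camera("wrist")[:,:,::-1]; sc=r.read_camera("scene")[:,:,::-1]; d=r.read_camera("side")[:,:,::-1]
    for n,i in zip(["w","s","d"],[w,sc,d]): cv2.imwrite(f"pics/{name}_{n}.png",i)
    o=np.zeros((600,800,3),np.uint8); k=cv2.resize
    o[:300,:400]=k(w,(400,300)); o[300:,:400]=k(d[100:250,200:400],None,fx=2,fy=2); o[:,400:]=k(sc[140:290,140:240],None,fx=4,fy=4,interpolation=cv2.INTER_CUBIC)
    cv2.imwrite(f"pics/{name}.png",o)
look(sys.argv[1])
E
python3 look.py a1
```

```text
[0.5187 0.1493 0.2873] [ 1.370e-01 -3.139e+00  1.000e-03] 3.9167 [-0.6 -0.  -1.4] 59.75136458873749
```

View pics/a1.png

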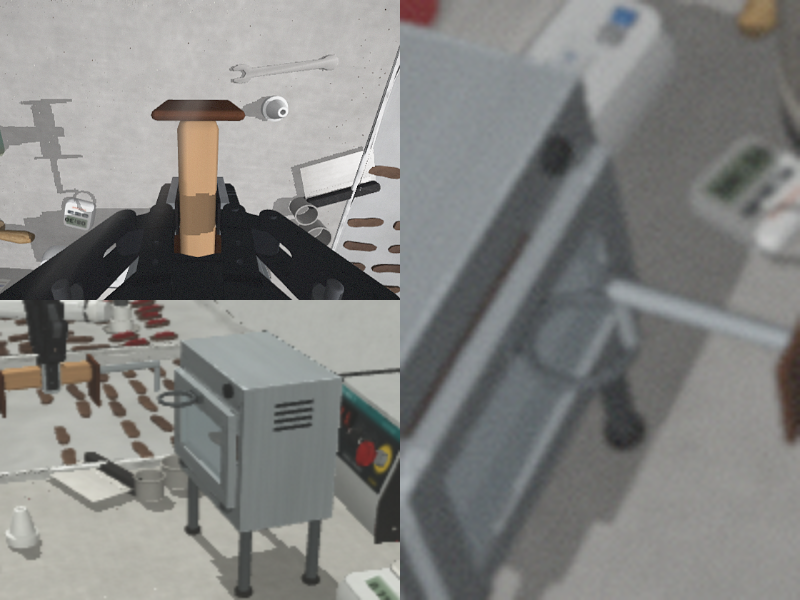

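The side crop shows the ring centre at (178,399) and the pin at x≈156, spanning 360–388. The scene crop shows the ring centre at (582,338), the rod end at (612,288) and the pin bottom at (630,345). The pole is held level, and I'll triangulate from these.

Run:
```python
from h import *
from scipy.optimize import least_squares
np.set_printoptions(precision=4,suppress=True)
def tri(s,d):
    f=lambda p: np.r_[proj("scene",p)-s,proj("side",p)-d]
    q=least_squares(f,[.68,.16,.25]); return q.x,q.fun
print("ring",tri((185.1,224.1),(288.6,149.1)))
print("pinbot",tri((197.1,225.9),(277.6,143.6)))
print("rodend",tri((192.6,211.6),(277.6,130.5)))
th=np.radians(5.0); t=np.array([.5187,.1493]); h=t+.14*np.array([np.cos(th),np.sin(th)])
print("hook expected",h,.2873+.0095-.02, "proj pinbot",proj("scene",(*h,.2588)),proj("side",(*h,.2588)))
print(proj("scene",(.685,.165,.248)),proj("side",(.685,.165,.248)))
```

```text
ring (array([0.6845, 0.1609, 0.2474]), array([-0.0363, -0.0285, -0.0592,  0.0341]))
pinbot (array([0.6563, 0.1643, 0.2633]), array([-0.1153, -0.0875, -0.1907,  0.105 ]))
rodend (array([0.6588, 0.1627, 0.2994]), array([ 0.4864,  0.3842,  0.8222, -0.4755]))
hook expected [0.6582 0.1615] 0.2768 proj pinbot [197.24   225.7485] [278.3878 145.7102]
[183.5437 225.5544] [288.324  148.3833]
```

Request:
drive_tool([
  {"dx": 0.13, "dy": -0.01, "dz": 0, "yaw": 0, "grip": -1},
  {"dx": 0.12, "dy": -0.01, "dz": 0, "yaw": 0, "grip": -1},
  {"dx": 0, "dy": 0, "dz": 0, "yaw": 0, "grip": -1},
  {"dx": 0, "dy": 0, "dz": 0, "yaw": 0, "grip": -1},
  {"dx": 0, "dy": 0, "dz": 0, "yaw": 0, "grip": -1},
])

```text
time: 4.48
eef_pos: [0.5438, 0.1482, 0.2869]
tcp_rot: [0.138, -3.138, 0.0]
force: [0.2, -0.4, -1.4]
opening: 0.272
finger_force: 59.7
```

Request:
drive_tool([
  {"dx": 0, "dy": 0, "dz": -0.1, "yaw": 0, "grip": -1},
  {"dx": 0, "dy": 0, "dz": -0.1, "yaw": 0, "grip": -1},
  {"dx": 0, "dy": 0, "dz": -0.1, "yaw": 0, "grip": -1},
  {"dx": 0, "dy": 0, "dz": -0.05, "yaw": 0, "grip": -1},
  {"dx": 0, "dy": 0, "dz": 0, "yaw": 0, "grip": -1},
])

```text
time: 4.9
eef_pos: [0.5431, 0.1481, 0.2503]
tcp_rot: [0.139, -3.136, 0.001]
force: [-0.5, -0.9, -1.1]
opening: 0.274
finger_force: 59.7
```

Request:
drive_tool([
  {"dx": 0, "dy": 0, "dz": 0, "yaw": 0, "grip": -1},
  {"dx": 0, "dy": 0, "dz": 0, "yaw": 0, "grip": -1},
  {"dx": 0, "dy": 0, "dz": 0, "yaw": 0, "grip": -1},
])

```text
time: 5.15
eef_pos: [0.5442, 0.1485, 0.2526]
tcp_rot: [-0.139, 3.138, 0.0]
force: [-0.0, -0.1, -1.5]
opening: 0.27
finger_force: 59.7
```

```bash
python3 look.py a2
```

```text
[0.5442 0.1485 0.2526] [-0.139  3.138  0.   ] 5.15 [-0.  -0.1 -1.5] 59.747875928878784
```

View pics/a2.png

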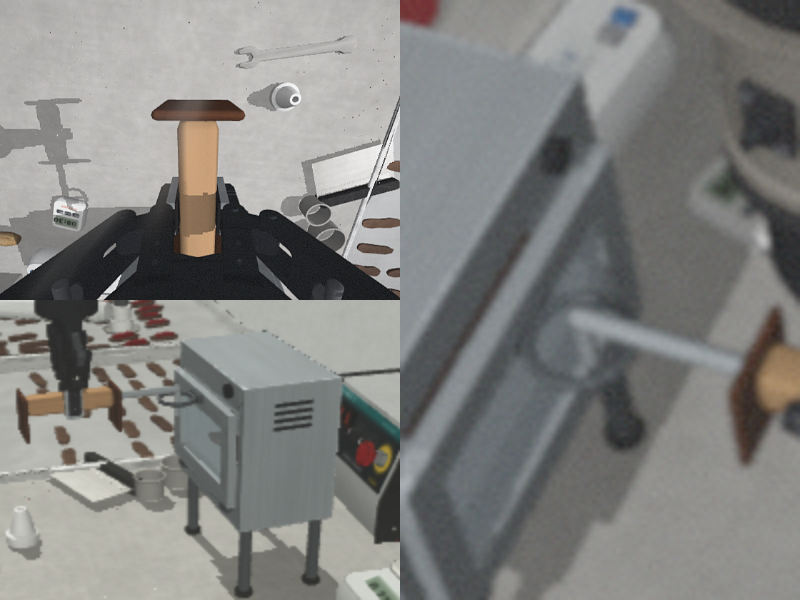

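The ring is around the pin: in the scene crop the rod end at (580,318) lies inside the ellipse, and the side crop shows the pin at the ring. I'll work out the pull path next.

Run:
```python
import numpy as np
pf,pu=36.8,112.5
for a in np.r_[0,np.arange(.1,1.11,.1)]:
    C=np.array([36*np.cos(a)+118*np.sin(a),118*np.cos(a)-36*np.sin(a)])
    W=C+23*np.array([np.cos(a),-np.sin(a)])
    f=W[0]-7; u=W[1]-5.5-min(1,a/.6)*6
    d=f-pf; print(round(a,1),"hook",f.round(1),u.round(1),"dxyz",(-d*np.cos(.0873)).round(1),(-d*np.sin(.0873)).round(1),(u-pu).round(1),"dist",np.hypot(f-C[0],u-C[1]).round(1)); pf,pu=f,u
```

```text
0.0 hook 52.0 112.5 dxyz -15.1 -1.3 0.0 dist 16.9
0.1 hook 63.5 105.0 dxyz -11.4 -1.0 -7.5 dist 18.2
0.2 hook 74.3 96.4 dxyz -10.7 -0.9 -8.6 dist 19.7
0.3 hook 84.2 86.8 dxyz -9.9 -0.9 -9.6 dist 21.4
0.4 hook 93.3 76.2 dxyz -9.0 -0.8 -10.6 dist 23.3
0.5 hook 101.3 64.8 dxyz -8.0 -0.7 -11.4 dist 25.2
0.6 hook 108.3 52.6 dxyz -6.9 -0.6 -12.2 dist 27.3
0.7 hook 114.1 40.7 dxyz -5.8 -0.5 -11.8 dist 28.4
0.8 hook 118.8 28.4 dxyz -4.6 -0.4 -12.4 dist 29.4
0.9 hook 122.1 15.6 dxyz -3.3 -0.3 -12.8 dist 30.4
1.0 hook 124.2 2.6 dxyz -2.1 -0.2 -13.0 dist 31.3
1.1 hook 124.9 -10.6 dxyz -0.8 -0.1 -13.2 dist 32.2
```

Request:
drive_tool([
  {"dx": -0.075, "dy": -0.007, "dz": 0, "yaw": 0, "grip": -1},
  {"dx": -0.075, "dy": -0.006, "dz": 0, "yaw": 0, "grip": -1},
  {"dx": -0.057, "dy": -0.005, "dz": -0.038, "yaw": 0, "grip": -1},
  {"dx": -0.057, "dy": -0.005, "dz": -0.037, "yaw": 0, "grip": -1},
  {"dx": -0.053, "dy": -0.005, "dz": -0.043, "yaw": 0, "grip": -1},
])

```text
time: 5.72
eef_pos: [0.5117, 0.1456, 0.2403]
tcp_rot: [-0.139, 3.138, 0.0]
force: [1.9, 0.4, -0.8]
opening: 0.269
finger_force: 59.8
```

Request:
drive_tool([
  {"dx": -0.053, "dy": -0.005, "dz": -0.043, "yaw": 0, "grip": -1},
  {"dx": -0.05, "dy": -0.005, "dz": -0.048, "yaw": 0, "grip": -1},
  {"dx": -0.05, "dy": -0.005, "dz": -0.048, "yaw": 0, "grip": -1},
  {"dx": -0.045, "dy": -0.004, "dz": -0.053, "yaw": 0, "grip": -1},
  {"dx": -0.045, "dy": -0.004, "dz": -0.053, "yaw": 0, "grip": -1},
])

```text
time: 6.13
eef_pos: [0.4875, 0.1431, 0.2152]
tcp_rot: [0.139, -3.138, 0.0]
force: [1.4, 1.8, -0.6]
opening: 0.274
finger_force: 59.8
```

```bash
python3 look.py a3
```

```text
[0.4875 0.1431 0.2152] [ 0.139 -3.138  0.   ] 6.1333 [ 1.4  1.8 -0.6] 59.82590854167938
```

View pics/a3.png

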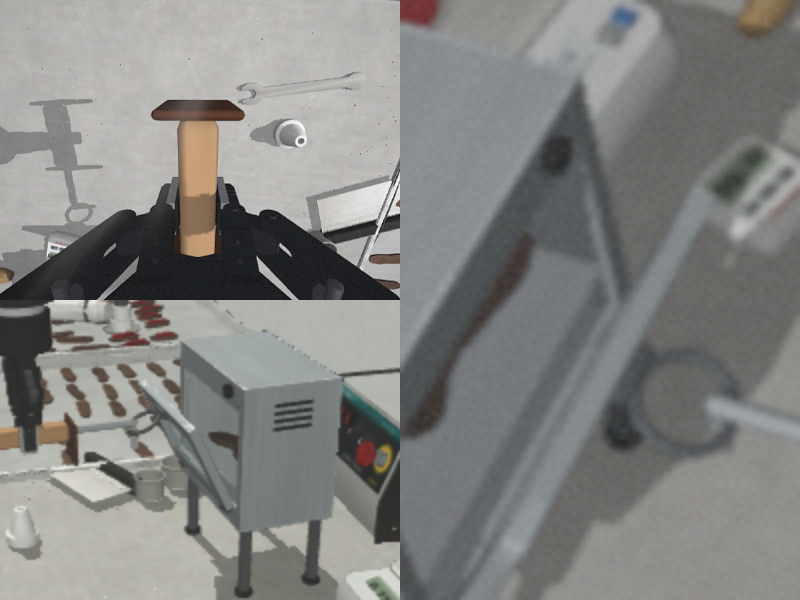

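The door is open about 0.4 rad with the hook in the ring, as seen in the scene crop at (715,405). I'll keep going to the stop.

Request:
drive_tool([
  {"dx": -0.04, "dy": -0.004, "dz": -0.057, "yaw": 0, "grip": -1},
  {"dx": -0.04, "dy": -0.003, "dz": -0.057, "yaw": 0, "grip": -1},
  {"dx": -0.035, "dy": -0.003, "dz": -0.061, "yaw": 0, "grip": -1},
  {"dx": -0.034, "dy": -0.003, "dz": -0.061, "yaw": 0, "grip": -1},
  {"dx": -0.03, "dy": -0.003, "dz": -0.059, "yaw": 0, "grip": -1},
])

```text
time: 6.7
eef_pos: [0.4696, 0.1416, 0.1856]
tcp_rot: [0.139, -3.138, 0.0]
force: [2.2, 0.2, -1.0]
opening: 0.273
finger_force: 59.8
```

Request:
drive_tool([
  {"dx": -0.028, "dy": -0.002, "dz": -0.059, "yaw": 0, "grip": -1},
  {"dx": -0.023, "dy": -0.002, "dz": -0.062, "yaw": 0, "grip": -1},
  {"dx": -0.023, "dy": -0.002, "dz": -0.062, "yaw": 0, "grip": -1},
  {"dx": -0.017, "dy": -0.002, "dz": -0.064, "yaw": 0, "grip": -1},
  {"dx": -0.016, "dy": -0.001, "dz": -0.064, "yaw": 0, "grip": -1},
])

```text
time: 7.12
eef_pos: [0.4596, 0.1408, 0.1548]
tcp_rot: [-0.138, 3.138, 0.0]
force: [7.5, 1.0, -1.9]
opening: 0.272
finger_force: 59.7
```

Request:
drive_tool([
  {"dx": -0.01, "dy": -0.001, "dz": -0.06, "yaw": 0, "grip": -1},
  {"dx": -0.01, "dy": -0.001, "dz": -0.03, "yaw": 0, "grip": -1},
  {"dx": 0, "dy": 0, "dz": 0, "yaw": 0, "grip": -1},
  {"dx": 0, "dy": 0, "dz": 0, "yaw": 0, "grip": -1},
])

```text
time: 7.45
eef_pos: [0.4583, 0.1407, 0.1462]
tcp_rot: [-0.138, 3.137, 0.001]
force: [8.3, 0.7, 0.4]
opening: 0.267
finger_force: 60.0
```

```bash
python3 look.py a4
```

```text
[0.4583 0.1407 0.1462] [-1.380e-01  3.137e+00  1.000e-03] 7.45 [8.3 0.7 0.4] 60.03230810165405
```

View pics/a4.png

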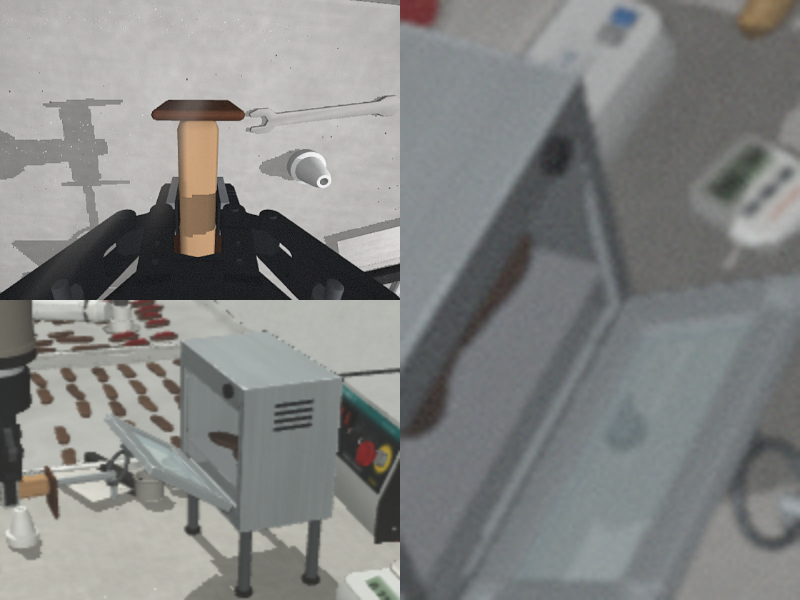

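The door is far open, with the ring at about (780,492) in the scene crop and (122,462) in the side crop. I'll estimate the angle from that.

Run:
```python
from h import *
ex=np.array([np.cos(.087),np.sin(.087),0]);ey=np.array([-ex[1],ex[0],0])
H=np.array([.6845,.161,.13])+.036*ex
for a in [.7,.8,.85,.9,.95,1.0]:
    def P(f,u,y): return H-ex*(f*np.cos(a)+u*np.sin(a))+ey*y+np.array([0,0,u*np.cos(a)-f*np.sin(a)])
    g=lambda n,p,o,k,q:((proj(n,p)+.4-o)*k+q).round(0)
    S=lambda p:g("scene",p,(140,140),4,(400,0)); D=lambda p:g("side",p,(200,100),2,(0,300))
    print(a,"ring",S(P(.036,.118,0)),D(P(.036,.118,0)),"topR",S(P(.006,.125,-.098)),D(P(.006,.125,-.098)),"topL",S(P(.006,.125,.098)),D(P(.006,.125,.098)),D(P(.006,.125,.102)))
```

```text
0.7 ring [737. 445.] [128. 443.] topR [780. 234.] [167. 451.] topL [594. 592.] [119. 398.] [118. 397.]
0.8 ring [752. 461.] [123. 451.] topR [799. 251.] [160. 459.] topL [617. 609.] [113. 405.] [112. 404.]
0.85 ring [759. 469.] [121. 455.] topR [808. 260.] [156. 463.] topL [627. 617.] [110. 409.] [110. 408.]
0.9 ring [765. 477.] [120. 460.] topR [816. 268.] [153. 468.] topL [637. 626.] [108. 412.] [107. 411.]
0.95 ring [770. 485.] [118. 464.] topR [824. 277.] [151. 472.] topL [646. 634.] [106. 416.] [105. 415.]
1.0 ring [775. 493.] [117. 468.] topR [831. 285.] [148. 476.] topL [655. 642.] [103. 420.] [103. 419.]
```

Request:
drive_tool([
  {"dx": -0.015, "dy": 0, "dz": -0.04, "yaw": 0, "grip": -1},
  {"dx": -0.015, "dy": 0, "dz": -0.04, "yaw": 0, "grip": -1},
  {"dx": 0, "dy": 0, "dz": 0, "yaw": 0, "grip": -1},
  {"dx": 0, "dy": 0, "dz": 0, "yaw": 0, "grip": -1},
  {"dx": 0, "dy": 0, "dz": 0, "yaw": 0, "grip": -1},
])

```text
time: 8.02
eef_pos: [0.4568, 0.141, 0.1389]
tcp_rot: [-0.137, 3.134, 0.002]
force: [15.4, 1.3, -0.8]
opening: 0.268
finger_force: 59.9
```

Run:
```python
from h import *
import cv2
d=r.read_camera("side")[:,:,::-1]; s=r.read_camera("scene")[:,:,::-1]
cv2.imwrite("pics/a5_d.png",d);cv2.imwrite("pics/a5_s.png",s)
# shift of the door's far top corner / door near lower patch between a4 and a5
for n,(x,y,w,h) in {"s":(225,245,40,35),"d":(248,152,22,18)}.items():
    a=cv2.imread(f"pics/a4_{n}.png",0); b=cv2.imread(f"pics/a5_{n}.png",0)
    m=cv2.matchTemplate(b[y-8:y+h+8,x-8:x+w+8],a[y:y+h,x:x+w],cv2.TM_CCOEFF_NORMED); _,v,_,l=cv2.minMaxLoc(m); print(n,v,l[0]-8,l[1]-8)
```

```text
s 0.984490692615509 0 0
d 0.9969319701194763 0 0
```

Request:
drive_tool([
  {"dx": 0.02, "dy": 0, "dz": 0.06, "yaw": 0, "grip": -1},
  {"dx": 0.02, "dy": 0, "dz": 0.06, "yaw": 0, "grip": -1},
  {"dx": 0, "dy": 0, "dz": 0, "yaw": 0, "grip": -1},
  {"dx": 0, "dy": 0, "dz": 0, "yaw": 0, "grip": -1},
])

```text
time: 8.45
eef_pos: [0.458, 0.1404, 0.15]
tcp_rot: [0.139, -3.138, 0.0]
force: [-0.0, -0.6, -2.0]
opening: 0.27
finger_force: 59.8
```

Request:
drive_tool([
  {"dx": 0, "dy": 0, "dz": 0.06, "yaw": 0, "grip": -1},
  {"dx": 0, "dy": 0, "dz": 0.06, "yaw": 0, "grip": -1},
  {"dx": 0, "dy": 0, "dz": 0.06, "yaw": 0, "grip": -1},
  {"dx": 0, "dy": 0, "dz": 0.06, "yaw": 0, "grip": -1},
  {"dx": 0, "dy": 0, "dz": 0, "yaw": 0, "grip": -1},
])

```text
time: 8.87
eef_pos: [0.4589, 0.1408, 0.1757]
tcp_rot: [-0.138, 3.137, 0.0]
force: [-0.2, 1.0, -1.2]
opening: 0.268
finger_force: 59.9
```

```bash
cat > cmp.py <<'E'
from h import *
import cv2,sys
d=r.read_camera("side")[:,:,::-1]; s=r.read_camera("scene")[:,:,::-1]
cv2.imwrite(f"pics/{sys.argv[1]}_d.png",d);cv2.imwrite(f"pics/{sys.argv[1]}_s.png",s)
for n,(x,y,w,h),b in [("s",(195,230,30,50),s),("d",(254,157,16,14),d)]:
    a=cv2.imread(f"pics/a4_{n}.png",0); b=cv2.cvtColor(np.ascontiguousarray(b),cv2.COLOR_BGR2GRAY)
    m=cv2.matchTemplate(b[y-12:y+h+12,x-12:x+w+12],a[y:y+h,x:x+w],cv2.TM_CCOEFF_NORMED); _,v,_,l=cv2.minMaxLoc(m); print(n,round(v,3),l[0]-12,l[1]-12)
E
python3 cmp.py a6
```

```text
s 0.969 0 0
d 0.987 0 0
```

Request:
drive_tool([
  {"dx": 0, "dy": 0, "dz": 0.1, "yaw": 0, "grip": -1},
  {"dx": 0, "dy": 0, "dz": 0.15, "yaw": 0, "grip": -1},
  {"dx": 0, "dy": 0, "dz": 0.2, "yaw": 0, "grip": -1},
  {"dx": -0.05, "dy": 0, "dz": 0.2, "yaw": 0, "grip": -1},
  {"dx": 0, "dy": -0.2, "dz": 0.1, "yaw": 0, "grip": -1},
])

```text
time: 9.38
eef_pos: [0.4532, 0.1237, 0.2519]
tcp_rot: [-0.145, 3.136, 0.003]
force: [0.4, 0.3, -1.8]
opening: 0.27
finger_force: 59.9
```

Request:
drive_tool([
  {"dx": 0, "dy": -0.3, "dz": 0, "yaw": -0.06, "grip": -1},
  {"dx": 0.05, "dy": -0.3, "dz": 0, "yaw": -0.06, "grip": -1},
  {"dx": 0.05, "dy": -0.3, "dz": 0, "yaw": -0.06, "grip": -1},
  {"dx": 0.1, "dy": -0.3, "dz": 0, "yaw": -0.06, "grip": -1},
  {"dx": 0.1, "dy": -0.3, "dz": 0, "yaw": -0.055, "grip": -1},
])

```text
time: 9.8
eef_pos: [0.4833, -0.0309, 0.25]
tcp_rot: [0.35, 3.122, -0.0]
force: [0.3, -0.0, 0.0]
opening: 0.274
finger_force: 59.8
```

Request:
drive_tool([
  {"dx": 0.05, "dy": -0.3, "dz": 0, "yaw": 0, "grip": -1},
  {"dx": 0.05, "dy": -0.3, "dz": -0.2, "yaw": 0, "grip": -1},
  {"dx": 0.05, "dy": -0.3, "dz": -0.3, "yaw": 0, "grip": -1},
  {"dx": 0, "dy": -0.1, "dz": -0.3, "yaw": 0, "grip": -1},
  {"dx": 0, "dy": 0, "dz": -0.3, "yaw": 0, "grip": -1},
])

```text
time: 10.22
eef_pos: [0.4981, -0.132, 0.1393]
tcp_rot: [0.352, 3.121, -0.001]
force: [0.1, 0.1, -2.0]
opening: 0.271
finger_force: 59.9
```

Request:
drive_tool([
  {"dx": 0, "dy": 0, "dz": -0.3, "yaw": 0, "grip": -1},
  {"dx": 0, "dy": 0, "dz": -0.2, "yaw": 0, "grip": -1},
  {"dx": 0, "dy": 0, "dz": 0, "yaw": 0, "grip": -1},
  {"dx": 0, "dy": 0, "dz": 0, "yaw": 0, "grip": -1},
  {"dx": 0, "dy": 0, "dz": 0, "yaw": 0, "grip": -1},
])

```text
time: 10.63
eef_pos: [0.4991, -0.1288, 0.0914]
tcp_rot: [0.346, 3.121, -0.0]
force: [0.7, -0.3, -1.9]
opening: 0.265
finger_force: 59.8
```

```bash
python3 cmp.py a7
```

```text
s 0.97 0 0
d 0.502 10 -11
```

Request:
drive_tool([
  {"dx": 0, "dy": 0, "dz": -0.12, "yaw": 0, "grip": -1},
  {"dx": 0, "dy": 0, "dz": -0.12, "yaw": 0, "grip": -1},
  {"dx": 0, "dy": 0, "dz": -0.12, "yaw": 0, "grip": -1},
  {"dx": 0, "dy": 0, "dz": -0.1, "yaw": 0, "grip": -1},
  {"dx": 0, "dy": 0, "dz": -0.05, "yaw": 0, "grip": -1},
])

```text
time: 11.15
eef_pos: [0.4984, -0.1287, 0.0389]
tcp_rot: [0.346, 3.122, -0.0]
force: [-1.0, 0.7, -2.2]
opening: 0.268
finger_force: 59.8
```

Request:
drive_tool([
  {"dx": 0, "dy": 0, "dz": -0.03, "yaw": 0, "grip": -1},
  {"dx": 0, "dy": 0, "dz": -0.02, "yaw": 0, "grip": -1},
  {"dx": 0, "dy": 0, "dz": -0.02, "yaw": 0, "grip": -1},
  {"dx": 0, "dy": 0, "dz": 0, "yaw": 0, "grip": -1},
  {"dx": 0, "dy": 0, "dz": 0, "yaw": 0, "grip": -1},
])

```text
time: 11.57
eef_pos: [0.4989, -0.1288, 0.0326]
tcp_rot: [0.346, 3.121, -0.0]
force: [1.2, -0.4, 2.9]
opening: 0.267
finger_force: 60.6
```

Request:
drive_tool([
  {"dx": 0, "dy": 0, "dz": -0.01, "yaw": 0, "grip": -1},
  {"dx": 0, "dy": 0, "dz": 0, "yaw": 0, "grip": -1},
  {"dx": 0, "dy": 0, "dz": 0, "yaw": 0, "grip": -0.3},
  {"dx": 0, "dy": 0, "dz": 0, "yaw": 0, "grip": 0.2},
  {"dx": 0, "dy": 0, "dz": 0, "yaw": 0, "grip": 1},
])

```text
time: 11.98
eef_pos: [0.4982, -0.1288, 0.0311]
tcp_rot: [0.346, 3.122, -0.0]
force: [0.1, 0.2, -0.8]
opening: 0.626
finger_force: 0.0
```

Request:
drive_tool([
  {"dx": 0, "dy": 0, "dz": 0, "yaw": 0, "grip": 1},
  {"dx": 0, "dy": 0, "dz": 0, "yaw": 0, "grip": 1},
  {"dx": 0, "dy": 0, "dz": 0, "yaw": 0, "grip": 1},
  {"dx": 0, "dy": 0, "dz": 0, "yaw": 0, "grip": 1},
  {"dx": 0, "dy": 0, "dz": 0, "yaw": 0, "grip": 1},
])

```text
time: 12.4
eef_pos: [0.4982, -0.1287, 0.0309]
tcp_rot: [-0.346, -3.122, 0.0]
force: [0.1, 0.3, 0.4]
opening: 0.995
finger_force: 0.0
```

Request:
drive_tool([
  {"dx": 0, "dy": 0, "dz": 0.15, "yaw": 0, "grip": 1},
  {"dx": 0, "dy": 0, "dz": 0.3, "yaw": 0, "grip": 1},
  {"dx": 0, "dy": 0, "dz": 0.4, "yaw": 0, "grip": 1},
  {"dx": 0, "dy": 0, "dz": 0.4, "yaw": 0, "grip": 1},
  {"dx": 0, "dy": 0, "dz": 0.1, "yaw": 0, "grip": 1},
])

```text
time: 12.82
eef_pos: [0.5004, -0.1291, 0.1716]
tcp_rot: [0.345, 3.116, -0.001]
force: [0.8, -1.2, 1.3]
opening: 1.0
finger_force: 0.0
```

Run:
```python
from h import *
import cv2
a=r.read_camera("side")[:,:,::-1]; b=r.read_camera("scene")[:,:,::-1]
print(r.read_state()["force"])
o=np.zeros((600,800,3),np.uint8); k=lambda i,f:cv2.resize(i,None,fx=f,fy=f)
o[:400,:]=k(a[120:320,0:400],2)[:400]; o[400:,:280]=k(b,.5)[:200]; o[400:,280:680]=k(b[210:310,100:300],2)
cv2.imwrite("pics/fin.png",o)
```

```text
[ 0.5465756   0.01264221 -0.08047945]
```

```bash
python3 cmp.py a8
python3 - <<'E'
import cv2,numpy as np
for n,b in [("side",cv2.imread("pics/a8_d.png")),("scene",cv2.imread("pics/a8_s.png"))]:
    a=cv2.imread(f"pics/{n}0.png")
    for nm,i in (("start",a),("now",b)):
        h=cv2.cvtColor(i,cv2.COLOR_BGR2HSV); x0,y0,x1,y1=(190,250,330,330) if n=="side" else (270,160,390,250)
        m=cv2.inRange(h[y0:y1,x0:x1],(5,80,100),(20,200,255)); ys,xs=np.nonzero(m); print(n,nm,len(xs),xs.mean()+x0,ys.mean()+y0)
E
```

```text
s 0.968 0 0
d 0.668 0 0
side start 669 238.3916292974589 292.8445440956652
side now 666 238.86936936936937 292.9114114114114
scene start 532 336.32142857142856 208.1015037593985
scene now 524 336.2729007633588 207.4770992366412
```

The handle shows in both cameras where it stood at the start, upright and released, and the door hasn't moved from its stop. I'm handing in.

```bash
python3 -c "
from station import r
print(r.finish_job())"
```

```text
the job is handed in; nothing more can be done
None
```

I hooked the warmer door and swung it down to its stop, then unhooked the pole, laid it on the table where it started and let go once it was down; the job is handed in, but no verdict came back.

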